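# Shift the wire-feed gearbox into its forward right-hand gear

### The job

Put the wire-feed gearbox into gear: take its ball-topped shift lever, which stands in the H-shaped gate and now rests on the left side of the neutral cross slot, move it across the neutral slot to the right-hand leg and push it forward (away from the robot) fully home, then let go. Left, right and forward are as seen from the robot. Leave the T-handled lever in the single straight slot as it is.

Things in the scene. Friction and masses are not known exactly. Their poses are not given: they have to be found in the camera images.
- gearbox: Grey fixed housing, foot 180x170 mm; steel gate plate on top, upper face 145 mm up, with an H opening. Origin: centre of its underside; x forward (away from the robot within 20 deg), y left. H: neutral cross slot along y through the centre, 22 mm wide; two legs along x at y = +24 and -24 mm, 24 mm wide, reaching x = +37 and -37 mm; solid tongues 24 mm wide between the legs.
- shift_pivot (a point): Pivot of the shift lever inside the gearbox, on its z axis 40 mm up. The lever, an upright 12 mm round steel rod with a ball knob 165 mm above the pivot, tips about it in x and y (it does not slide or rise). Friction: 2 to 3 N at the knob, no spring; it stays where it is left.
- shift_knob (a point): Centre of the lever's black 40 mm ball knob, 205 mm above the bench when upright, 12 mm lower at a leg's end. In the gearbox frame it starts in neutral (x about 0) 12 to 34 mm left (y +). It can enter the right leg once y is below -30 mm; stops at y = -39 mm and x = +45 mm. Play in neutral: 8 mm in x either way. Its axes tip with the lever.
- brake_grip (a point): Middle of the crosswise black T-handle bar (22 mm thick, 70 mm long) of the other lever, the reel brake, about 175 mm above the bench, in a single straight slot on a narrower grey post (120x85 mm) to the left or right of the gearbox. Not to be moved.

How it is judged:
At the end, for the whole second after the job is handed in: The shift lever stands in the forward right-hand leg of the gate: its knob more than 33 mm forward (stop at 45 mm) and more than 20 mm to the right of the gearbox's centre, and stays there (x of shift_knob in the frame of gearbox above 0.033 m and y of shift_knob in the frame of gearbox below -0.02 m); the robot touches nothing.
It fails at once if the T-handled brake lever was moved by more than 15 mm (distance of brake_grip from where it was at the start of the episode above 0.015 m).
It also fails if it takes over 32 s, if anything falls off the work surface, if the arm or the gripper's body presses on something with over 40 N, if the wrist force passes 120 N, or if a joint passes its speed limit or range.

### The arm

A 7-joint arm with a two-finger parallel gripper is mounted at the origin on the work surface. World frame = base frame: x ahead of the robot, y to its left, z up, the work surface at z = 0. Lengths are in m, angles in rad, forces in N, time in s.
With the tool pointing down it reaches from about 0.425 to 0.925 m from the base axis. Payload 6.8 kg.
Tool frame: the origin (TCP) lies between the finger pads; the fingertips stand r.tcp_to_tips ahead of it and the grasp point (between the pads) lies 3 mm ahead of it (r.tcp_to_tips is the distance from the TCP to the fingertips, in m); z points along the fingers, y is the line along which they close (so a half turn about z gives the same grasp; the last joint's range is limited). The gripper opens to 85 mm and grips with 20 to 120 N. Pads are 22 mm wide; open, the fingers measure 114 mm over their backs; the gripper's body (76 mm by 85 mm) begins 54 mm behind the grasp point. The pads swing forward as they close: fully open they stand 13 mm farther back than shut.
Start: joints at [1.097, 0.477, 0.022, 1.555, -0.011, 1.109, -0.083], TCP at [0.241, -0.63, 0.253] pointing down, gripper open.
Joint ranges: [-2.96, 2.96], [-0.34, 2.1], [-1.41, 1.46], [0.24, 2.44], [-1.37, 4.51], [0.17, 1.92], [-2.96, 2.96]. Speed limits (rad/s): [2.39, 2.39, 3.14, 3.14, 3.14, 3.14, 3.14].

### API

Orientations are given as a rotation vector (axis times angle).
In Python, from bench import r gives the robot as it stands. The module is installed in compiled form; this text tells all that it offers.
- The arm moves only by the tool step_arm, never from a script. Its argument "moves" is a list of rows, each an object of numbers: "rx", "ry", "rz": the turn, a rotation vector about the tool's x, y, z in degrees; "dx", "dy", "dz": the shift along the tool's x, y, z in mm; "gripper": the opening, from -1 (shut) to 1 (fully open). In form: [{"rx": .., "ry": .., "rz": .., "dx": .., "dy": .., "dz": .., "gripper": ..}, ...]. A call has 1 to 20 rows; each row shifts and turns the commanded pose from where the row before left it, along the tool's axes as they then stand; what a row does not reach is not made up. A row lasts 1/8 s, in which the tool goes at most 62.5 mm and 10.7 degrees, less where a joint would pass 70% of its speed; a pose out of reach is approached as far as the arm can. A call is refused whole if a number of a shift passes 62.5 or a number of a turn 10.7, either way. A call with a gripper value outside its range is refused whole. The fingers move at their own pace and stop on an object; "grip_force" is the grip in N (left out, the last holds). Time passes only in rows, so rows that do not move let the fingers close. It gives the time, the measured TCP pose, the force, the opening and the grip force at its end, in the units of the state.
- r.get_obs(): the state, without advancing time (a new reading comes with each control period).
- r.grab_frame(name): name is "scene" or "top"; returns the picture (480x640x3 uint8, blue, green, red); there is no depth.
- r.camera_info(name): a dict with "mtx" (3x3 intrinsics, pixels), "rvec" (rotation vector, rad) and "tvec" (3), from world to camera coordinates, as OpenCV has them. Camera axes: x right, y down, z forward; pixel columns grow to the right and rows downward; lengths in m; the calibration is good to about 2 mm. A picture is of the moment at which its call begins. camera_info takes no time and is no camera call.
- r.hand_in(): hands the job in; it is judged then, once.
The state is a dict: "clock": time; "joints": joint angles; "qvel": joint speeds; "tau": joint torques, N m; "tcp_pos": TCP position; "orientation": TCP orientation; "contact_force": force on the tool from outside, world axes, zero at the start; "moment": the same for the moment, N m; "grip_width": finger opening in m; "gripper_force": force on a finger pad.
Only numpy, scipy, OpenCV 4.12 (cv2) and the standard library are available. Lean on these libraries where they do the work, as an engineer would, in place of code of your own. Each camera call takes 0.05 s, during which the arm holds its last target. There are 200 camera calls.

## Working session

There is one attempt and no reset: what is moved stays moved. The work goes in short steps, Python scripts to look and compute and a tool call to move; the robot and the scene stay as the last step left them, time stands still between calls to the robot, and variables do not carry over. Pictures are saved under pics/ and viewed, at most 10 in all, crops included, and the job is handed in when it is done.

Besides the shell and the picture viewer there is one more tool, called after ">>>" as name(argument=value, ...) on one line, values as JSON. step_arm: Moves the arm, as the interface text tells. Its arguments: {"type":"object","properties":{"moves":{"type":"array","items":{"type":"object","properties":{"rx":{"type":"number"},"ry":{"type":"number"},"rz":{"type":"number"},"dx":{"type":"number"},"dy":{"type":"number"},"dz":{"type":"number"},"gripper":{"type":"number"}}}},"grip_force":{"type":"number"}},"required":["moves"]}

```bash
mkdir -p pics; python3 - <<'E'
from bench import r
import cv2
for n in("scene","top"):
    cv2.imwrite(f"pics/{n}0.png",r.grab_frame(n)); c=r.camera_info(n); print(n,c)
o=r.get_obs(); print(o["clock"],o["tcp_pos"],o["orientation"],o["grip_width"],r.tcp_to_tips)
E
```

```text
scene {'mtx': array([[604.78040526,   0.        , 321.56722707],
       [  0.        , 604.78040526, 239.23357827],
       [  0.        ,   0.        ,   1.        ]]), 'rvec': array([ 1.51449467,  1.74911424, -0.94963768]), 'tvec': array([ 0.081724  , -0.19075531,  1.44531572])}
top {'mtx': array([[464.23210069,   0.        , 314.91945972],
       [  0.        , 464.23210069, 242.98695962],
       [  0.        ,   0.        ,   1.        ]]), 'rvec': array([ 2.16431618, -2.124082  ,  0.08407689]), 'tvec': array([0.00896719, 0.57230546, 0.88156582])}
0.1 [ 0.24124774 -0.62987369  0.25242805] [-3.08760306e+00 -5.71157310e-01  6.50686942e-04] 0.08545600248407761 0.022
```

View pics/scene0.png

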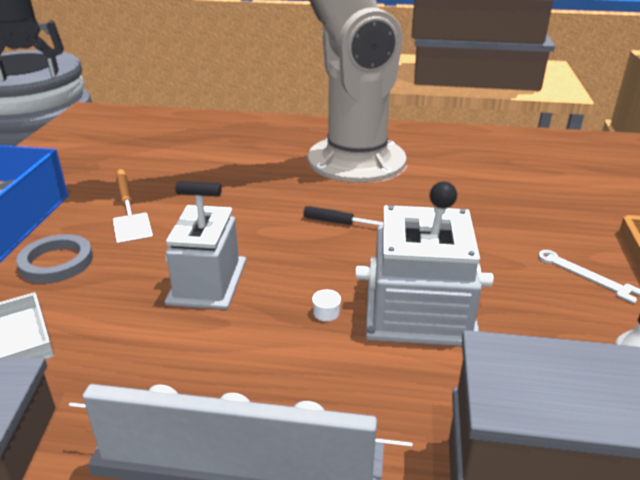

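View pics/top0.png

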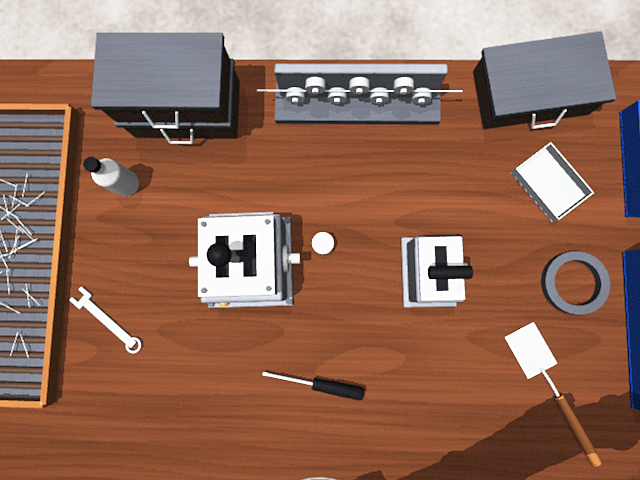

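The top view shows the gearbox plate around (240,256), with the knob at (218,255) on the left. The brake is at (440,270). In the scene view the knob is at (443,195).

```bash
cat >h.py <<'E'
from bench import r
import cv2, numpy as np
def cam(n):
    c=r.camera_info(n); R=cv2.Rodrigues(np.array(c["rvec"]))[0]; return np.array(c["mtx"]),R,np.array(c["tvec"]).ravel()
def ray(n,p):
    K,R,t=cam(n); d=R.T@np.linalg.inv(K)@[p[0],p[1],1]; return -R.T@t,d/np.linalg.norm(d)
def plane(n,p,z):
    o,d=ray(n,p); return o+d*(z-o[2])/d[2]
def tri(p,q):
    o,d=ray("top",p);u,e=ray("scene",q); s=np.linalg.lstsq(np.c_[d,-e],u-o,rcond=None)[0]
    a,b=o+d*s[0],u+e*s[1]; return (a+b)/2,np.linalg.norm(a-b)
E
python3 - <<'E'
from h import *
t=cv2.imread("pics/top0.png");s=cv2.imread("pics/scene0.png")
g=cv2.cvtColor(t,cv2.COLOR_BGR2GRAY)
m=np.zeros_like(g);m[205:315,190:300]=(g[205:315,190:300]>225)*255
m=cv2.morphologyEx(m,cv2.MORPH_OPEN,np.ones((9,9)))
c=max(cv2.findContours(m,0,2)[0],key=cv2.contourArea);rc=cv2.minAreaRect(c);print(rc)
b=np.array([plane("top",p,.145) for p in cv2.boxPoints(rc)]);print(b.round(4),b.mean(0))
print(np.linalg.norm(np.diff(b,axis=0),axis=1),np.degrees(np.arctan2(*(b[1]-b[0])[[1,0]])))
def knob(im,x0,x1,y0,y1):
    q=im[y0:y1,x0:x1].max(2);m=(q<60).astype(np.uint8)
    m=cv2.morphologyEx(m,cv2.MORPH_OPEN,cv2.getStructuringElement(2,(15,15)))
    c=max(cv2.findContours(m,0,2)[0],key=cv2.contourArea);e=cv2.minEnclosingCircle(c);return (e[0][0]+x0,e[0][1]+y0),e[1]
kt=knob(t,195,232,235,285);ks=knob(s,420,470,170,212);print(kt,ks)
print(tri(kt[0],ks[0]), plane("top",kt[0],.203))
vis=t[190:330,170:320].copy();cv2.polylines(vis,[(cv2.boxPoints(rc)-[170,190]).astype(int)],1,(0,0,255))
cv2.imwrite("pics/v1.png",np.hstack([cv2.resize(vis,None,fx=3,fy=3,interpolation=0)[:420,:450],cv2.resize(s[160:300,340:455],None,fx=3,fy=3)]))
E
```

```text
((235.5, 255.5), (79.0, 75.0), 90.0)
[[0.6034 0.2219 0.145 ]
 [0.6053 0.0896 0.145 ]
 [0.4683 0.0853 0.145 ]
 [0.4656 0.2149 0.145 ]] [0.53566347 0.15294883 0.145     ]
[0.13225866 0.13709045 0.12963784] -89.1676902617877Traceback (most recent call last):
  File "<stdin>", line 13, in <module>
  File "<stdin>", line 12, in knob
ValueError: max() iterable argument is empty
```

```bash
python3 - <<'E'
from h import *
t=cv2.imread("pics/top0.png");s=cv2.imread("pics/scene0.png")
print(t[255,200:262].max(1).tolist());print(t[235:285,218].max(1).tolist());print(s[195,425:462].max(1).tolist());print(s[175:215,443].max(1).tolist())
a=cv2.resize(t[205:315,185:305],None,fx=4,fy=4);b=cv2.resize(s[170:260,415:485],None,fx=4,fy=4)
v=np.zeros((440,780,3),np.uint8);v[:,:480]=a;v[:360,490:770]=b;cv2.imwrite("pics/v1.png",v)
E
```

```text
[254, 253, 253, 254, 255, 255, 211, 0, 24, 37, 45, 39, 46, 46, 59, 64, 69, 72, 65, 56, 45, 37, 31, 27, 31, 25, 30, 21, 22, 19, 6, 50, 77, 75, 77, 71, 63, 56, 33, 24, 20, 23, 22, 29, 24, 20, 25, 30, 34, 33, 32, 31, 35, 34, 24, 4, 220, 255, 255, 254, 253, 253]
[255, 29, 10, 22, 31, 24, 23, 19, 14, 27, 27, 30, 39, 35, 35, 40, 47, 51, 55, 64, 65, 57, 48, 44, 41, 37, 35, 36, 24, 30, 17, 17, 25, 23, 23, 22, 22, 30, 18, 22, 21, 3, 124, 255, 255, 254, 253, 253, 253, 253]
[179, 180, 180, 165, 120, 64, 38, 40, 42, 44, 45, 46, 48, 50, 52, 53, 55, 58, 61, 63, 64, 63, 61, 58, 58, 57, 56, 57, 56, 55, 52, 86, 138, 170, 178, 177, 176]
[189, 187, 180, 175, 175, 163, 126, 82, 71, 73, 77, 80, 85, 81, 77, 72, 69, 69, 67, 64, 61, 58, 52, 48, 46, 43, 44, 42, 42, 40, 37, 37, 55, 97, 137, 157, 160, 164, 194, 239]
```

View pics/v1.png

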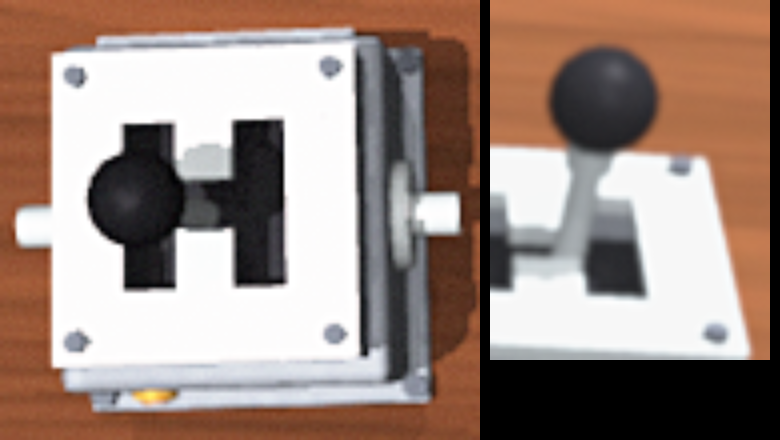

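In the crop, the knob centre is at (136,198) in the top view and (604,98) in the scene view. The plate screws are at (75,76), (331,66), (334,333) and (76,341). The outer corners of the H are at (122,124), (283,120), (285,286) and (124,290).

```bash
python3 - <<'E'
from h import *
f=lambda x,y:(185+(x+.5)/4-.5,205+(y+.5)/4-.5)
kt=f(136,198);ks=(415+114.5/4-.5,170+98.5/4-.5)
print("knob",tri(kt,ks),plane("top",kt,.203))
S=np.array([plane("top",f(*p),.145) for p in((75,76),(331,66),(334,333),(76,341))])
H=np.array([plane("top",f(*p),.145) for p in((122,124),(283,120),(285,286),(124,290))])
for Q in(S,H):
    l=(Q[0]-Q[1])+(Q[3]-Q[2]); x=(Q[0]-Q[3])+(Q[1]-Q[2])
    print(Q.mean(0),np.degrees(np.arctan2(-l[0],l[1])),np.degrees(np.arctan2(x[1],x[0])),np.linalg.norm(l)/2,np.linalg.norm(x)/2)
o=r.get_obs();print(cv2.Rodrigues(o["orientation"])[0].round(3))
E
```

```text
knob (array([0.53154846, 0.16842426, 0.20524855]), np.float64(0.0020108185990280127)) [0.53176853 0.16794701 0.203     ]
[0.53524881 0.15265004 0.145     ] 3.01422762475416 2.765142843629129 0.11214332342368774 0.11576940642411343
[0.53451896 0.1527629  0.145     ] 2.430861852834229 3.028621294057001 0.07024435835355443 0.07224688344345809
[[ 0.934  0.358 -0.001]
 [ 0.358 -0.934  0.002]
 [-0.    -0.002 -1.   ]]
```

>>> step_arm(moves=[{"rz": 6, "dz": -25}, {"rz": 6, "dz": -25}, {"rz": 6, "dz": -10}, {"dx": 35, "dy": -46}, {"dx": 35, "dy": -46}, {"dx": 35, "dy": -46}, {"dx": 35, "dy": -46}, {"dx": 35, "dy": -46}, {"dx": 35, "dy": -46}, {"dx": 35, "dy": -46}, {"dx": 35, "dy": -46}, {"dx": 35, "dy": -46}, {"dy": -46}, {"dy": -46}, {"dy": -46}, {"dy": -46}, {"dy": -46}, {"dy": -46}, {"dy": -46}, {"dy": -46}])

```text
invalid input at $.moves[0]: expected keys rx, ry, rz, dx, dy, dz, gripper
```

```bash
cat >st.py <<'E'
from h import *
import sys
def st(T):
    o=r.get_obs();R=cv2.Rodrigues(o["orientation"])[0];p=o["tcp_pos"]
    print(o["clock"],p.round(4),"F",o["contact_force"].round(1),"w",o["grip_width"],"gf",o["gripper_force"]);print("yaw",np.degrees(np.arctan2(R[1,0],R[0,0])),"z",R[:,2].round(3))
    print("shift tool mm",((np.array(T)-p)@R*1000).round(1))
    c=np.array([.535,.1527]);a=np.radians(2.8);d=p[:2]-c;print("local mm",1000*(d@[np.cos(a),np.sin(a)]),1000*(d@[-np.sin(a),np.cos(a)]))
st([float(x) for x in sys.argv[1:]])
E
python3 st.py .5315 .168 .208
```

```text
0.1 [ 0.2412 -0.6299  0.2524] F [-0.4  0.3  0.3] w 0.08545600248407761 gf 0.0
yaw 20.96067420404674 z [-0.001  0.002 -1.   ]
shift tool mm [ 556.5 -641.2   45.4]
local mm -331.63010249392227 -767.2896750766835
```

>>> step_arm(moves=[{"rx": 0, "ry": 0, "rz": 6, "dx": 0, "dy": 0, "dz": -25, "gripper": 1}, {"rx": 0, "ry": 0, "rz": 6, "dx": 0, "dy": 0, "dz": -25, "gripper": 1}, {"rx": 0, "ry": 0, "rz": 6, "dx": 0, "dy": 0, "dz": -10, "gripper": 1}, {"rx": 0, "ry": 0, "rz": 0, "dx": 35, "dy": -46, "dz": 0, "gripper": 1}, {"rx": 0, "ry": 0, "rz": 0, "dx": 35, "dy": -46, "dz": 0, "gripper": 1}, {"rx": 0, "ry": 0, "rz": 0, "dx": 35, "dy": -46, "dz": 0, "gripper": 1}, {"rx": 0, "ry": 0, "rz": 0, "dx": 35, "dy": -46, "dz": 0, "gripper": 1}, {"rx": 0, "ry": 0, "rz": 0, "dx": 35, "dy": -46, "dz": 0, "gripper": 1}, {"rx": 0, "ry": 0, "rz": 0, "dx": 35, "dy": -46, "dz": 0, "gripper": 1}, {"rx": 0, "ry": 0, "rz": 0, "dx": 35, "dy": -46, "dz": 0, "gripper": 1}, {"rx": 0, "ry": 0, "rz": 0, "dx": 35, "dy": -46, "dz": 0, "gripper": 1}, {"rx": 0, "ry": 0, "rz": 0, "dx": 35, "dy": -46, "dz": 0, "gripper": 1}, {"rx": 0, "ry": 0, "rz": 0, "dx": 0, "dy": -46, "dz": 0, "gripper": 1}, {"rx": 0, "ry": 0, "rz": 0, "dx": 0, "dy": -46, "dz": 0, "gripper": 1}, {"rx": 0, "ry": 0, "rz": 0, "dx": 0, "dy": -46, "dz": 0, "gripper": 1}, {"rx": 0, "ry": 0, "rz": 0, "dx": 0, "dy": -46, "dz": 0, "gripper": 1}, {"rx": 0, "ry": 0, "rz": 0, "dx": 0, "dy": -46, "dz": 0, "gripper": 1}, {"rx": 0, "ry": 0, "rz": 0, "dx": 0, "dy": -46, "dz": 0, "gripper": 1}, {"rx": 0, "ry": 0, "rz": 0, "dx": 0, "dy": -46, "dz": 0, "gripper": 1}, {"rx": 0, "ry": 0, "rz": 0, "dx": 0, "dy": -46, "dz": 0, "gripper": 1}])

```text
clock: 2.6
tcp_pos: [0.5153, 0.1681, 0.313]
orientation: [3.14, 0.081, -0.001]
contact_force: [0.4, -0.9, 1.1]
grip_width: 0.0851
gripper_force: 0.0
```

```bash
python3 st.py .5315 .168 .208
```

```text
2.6 [0.5153 0.1681 0.313 ] F [ 0.4 -0.9  1.1] w 0.08508855318639096 gf 0.0
yaw 2.942547955766205 z [-0. -0. -1.]
shift tool mm [ 16.3   0.9 105. ]
local mm -18.964027296485455 16.314285860813712
```

>>> step_arm(moves=[{"rx": 0, "ry": 0, "rz": 0, "dx": 16, "dy": 1, "dz": 5, "gripper": 1}, {"rx": 0, "ry": 0, "rz": 0, "dx": 0, "dy": 0, "dz": 25, "gripper": 1}, {"rx": 0, "ry": 0, "rz": 0, "dx": 0, "dy": 0, "dz": 25, "gripper": 1}, {"rx": 0, "ry": 0, "rz": 0, "dx": 0, "dy": 0, "dz": 25, "gripper": 1}, {"rx": 0, "ry": 0, "rz": 0, "dx": 0, "dy": 0, "dz": 25, "gripper": 1}, {"rx": 0, "ry": 0, "rz": 0, "dx": 0, "dy": 0, "dz": 0, "gripper": 1}])

```text
clock: 3.35
tcp_pos: [0.5307, 0.1651, 0.2062]
orientation: [3.139, 0.079, -0.007]
contact_force: [-0.7, -1.0, 0.6]
grip_width: 0.0855
gripper_force: 0.0
```

```bash
python3 - <<'E'
from h import *
t=r.grab_frame("top");s=r.grab_frame("scene")
a=cv2.resize(t[185:315,165:305],None,fx=3,fy=3);b=cv2.resize(s[110:260,375:495],None,fx=2.6,fy=2.6)
v=np.zeros((400,760,3),np.uint8);v[:390,:420]=a;v[:390,430:742]=b;cv2.imwrite("pics/v2.png",v)
E
python3 st.py .5315 .168 .208
```

```text
3.45 [0.5322 0.1662 0.2087] F [ 0.8 -0.4  0.5] w 0.08545473565661975 gf 0.0
yaw 2.91809141662925 z [ 0. -0. -1.]
shift tool mm [-0.6 -1.8  0.7]
local mm -2.1675275354877312 13.627812321690962
```

View pics/v2.png

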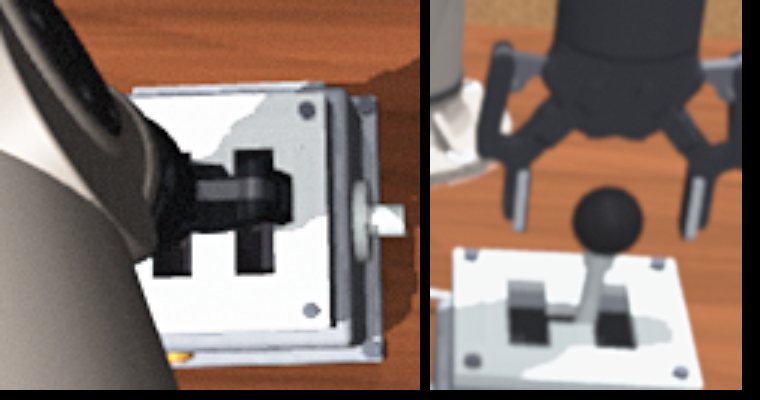

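The knob at (608,220) sits centred between the fingertips at (518,225) and (692,235), so I close.

>>> step_arm(grip_force=30, moves=[{"rx": 0, "ry": 0, "rz": 0, "dx": 0, "dy": -2, "dz": 1, "gripper": -1}, {"rx": 0, "ry": 0, "rz": 0, "dx": 0, "dy": 0, "dz": 0, "gripper": -1}, {"rx": 0, "ry": 0, "rz": 0, "dx": 0, "dy": 0, "dz": 0, "gripper": -1}, {"rx": 0, "ry": 0, "rz": 0, "dx": 0, "dy": 0, "dz": 0, "gripper": -1}, {"rx": 0, "ry": 0, "rz": 0, "dx": 0, "dy": 0, "dz": 0, "gripper": -1}, {"rx": 0, "ry": 0, "rz": 0, "dx": 0, "dy": 0, "dz": 0, "gripper": -1}])

```text
clock: 4.2
tcp_pos: [0.5321, 0.1689, 0.208]
orientation: [-3.14, -0.081, -0.002]
contact_force: [-0.7, -0.4, 5.3]
grip_width: 0.0385
gripper_force: 29.9
```

```bash
python3 st.py .5315 .168 .208
```

```text
4.2 [0.5321 0.1689 0.208 ] F [-0.7 -0.4  5.3] w 0.03853170596539947 gf 29.916475117206573
yaw 2.9510194532528455 z [ 0.001  0.    -1.   ]
shift tool mm [-0.7  0.8  0. ]
local mm -2.0956012857072888 16.295640482517225
```

>>> step_arm(moves=[{"rx": 0, "ry": 0, "rz": 0, "dx": 1, "dy": 6, "dz": -1, "gripper": -1}, {"rx": 0, "ry": 0, "rz": 0, "dx": 1, "dy": 7, "dz": 0, "gripper": -1}, {"rx": 0, "ry": 0, "rz": 0, "dx": 0, "dy": 7, "dz": 0, "gripper": -1}, {"rx": 0, "ry": 0, "rz": 0, "dx": 0, "dy": 7, "dz": 0, "gripper": -1}, {"rx": 0, "ry": 0, "rz": 0, "dx": 0, "dy": 7, "dz": 1, "gripper": -1}, {"rx": 0, "ry": 0, "rz": 0, "dx": 0, "dy": 7, "dz": 1, "gripper": -1}, {"rx": 0, "ry": 0, "rz": 0, "dx": 0, "dy": 6, "dz": 1, "gripper": -1}, {"rx": 0, "ry": 0, "rz": 0, "dx": 0, "dy": 5, "dz": 1, "gripper": -1}, {"rx": 0, "ry": 0, "rz": 0, "dx": 0, "dy": 0, "dz": 0, "gripper": -1}])

```text
clock: 5.32
tcp_pos: [0.5365, 0.1182, 0.2051]
orientation: [-3.138, -0.081, -0.002]
contact_force: [-1.8, 2.9, 7.2]
grip_width: 0.0381
gripper_force: 31.3
```

```bash
python3 st.py .575 .119 .196
```

```text
5.325 [0.5365 0.1182 0.2051] F [-1.8  2.9  7.2] w 0.03809513779807553 gf 31.31013572216034
yaw 2.974009327514615 z [ 0.001  0.003 -1.   ]
shift tool mm [38.4  1.2  9.2]
local mm -0.14395089003553568 -34.54006853571516
```

>>> step_arm(moves=[{"rx": 0, "ry": 0, "rz": 0, "dx": 5, "dy": 1, "dz": 0, "gripper": -1}, {"rx": 0, "ry": 0, "rz": 0, "dx": 6, "dy": 0, "dz": 1, "gripper": -1}, {"rx": 0, "ry": 0, "rz": 0, "dx": 6, "dy": 0, "dz": 1, "gripper": -1}, {"rx": 0, "ry": 0, "rz": 0, "dx": 6, "dy": 0, "dz": 1, "gripper": -1}, {"rx": 0, "ry": 0, "rz": 0, "dx": 6, "dy": 0, "dz": 1, "gripper": -1}, {"rx": 0, "ry": 0, "rz": 0, "dx": 6, "dy": 0, "dz": 1, "gripper": -1}, {"rx": 0, "ry": 0, "rz": 0, "dx": 5, "dy": 0, "dz": 1, "gripper": -1}, {"rx": 0, "ry": 0, "rz": 0, "dx": 3, "dy": 0, "dz": 1, "gripper": -1}, {"rx": 0, "ry": 0, "rz": 0, "dx": 0, "dy": 0, "dz": 0, "gripper": -1}])

```text
clock: 6.45
tcp_pos: [0.5796, 0.118, 0.1977]
orientation: [-3.14, -0.081, -0.0]
contact_force: [-0.7, 0.1, 5.3]
grip_width: 0.0384
gripper_force: 32.2
```

```bash
python3 st.py .575 .119 .196
```

```text
6.45 [0.5796 0.118  0.1977] F [-0.7  0.1  5.3] w 0.038376084789571524 gf 32.164397835731506
yaw 2.9599547615931217 z [ 0.  0. -1.]
shift tool mm [-4.5 -1.3  1.7]
local mm 42.83384789073932 -36.87657690609362
```

>>> step_arm(moves=[{"rx": 0, "ry": 0, "rz": 0, "dx": 1.5, "dy": 0, "dz": 0, "gripper": -1}, {"rx": 0, "ry": 0, "rz": 0, "dx": 1.5, "dy": 0, "dz": 0, "gripper": -1}, {"rx": 0, "ry": 0, "rz": 0, "dx": 0, "dy": 0, "dz": 0, "gripper": -1}])

```text
clock: 6.82
tcp_pos: [0.582, 0.1182, 0.1971]
orientation: [3.14, 0.081, -0.001]
contact_force: [-2.9, 0.9, 3.8]
grip_width: 0.0383
gripper_force: 32.0
```

>>> step_arm(moves=[{"rx": 0, "ry": 0, "rz": 0, "dx": 0, "dy": 0, "dz": 0, "gripper": 1}, {"rx": 0, "ry": 0, "rz": 0, "dx": 0, "dy": 0, "dz": 0, "gripper": 1}, {"rx": 0, "ry": 0, "rz": 0, "dx": 0, "dy": 0, "dz": 0, "gripper": 1}, {"rx": 0, "ry": 0, "rz": 0, "dx": 0, "dy": 0, "dz": 0, "gripper": 1}, {"rx": 0, "ry": 0, "rz": 0, "dx": 0, "dy": 0, "dz": 0, "gripper": 1}, {"rx": 0, "ry": 0, "rz": 0, "dx": 0, "dy": 0, "dz": -15, "gripper": 1}, {"rx": 0, "ry": 0, "rz": 0, "dx": 0, "dy": 0, "dz": -25, "gripper": 1}, {"rx": 0, "ry": 0, "rz": 0, "dx": 0, "dy": 0, "dz": -25, "gripper": 1}, {"rx": 0, "ry": 0, "rz": 0, "dx": 0, "dy": 0, "dz": -25, "gripper": 1}, {"rx": 0, "ry": 0, "rz": 0, "dx": 0, "dy": 0, "dz": -25, "gripper": 1}, {"rx": 0, "ry": 0, "rz": 0, "dx": 0, "dy": 0, "dz": 0, "gripper": 1}])

```text
clock: 8.2
tcp_pos: [0.5835, 0.1188, 0.3155]
orientation: [-3.139, -0.081, -0.008]
contact_force: [-0.4, 0.9, 0.7]
grip_width: 0.0855
gripper_force: 0.0
```

```bash
python3 - <<'E'
from h import *
t=r.grab_frame("top");s=r.grab_frame("scene")
a=cv2.resize(t[185:315,165:305],None,fx=3,fy=3);b=cv2.resize(s[110:260,375:495],None,fx=2.6,fy=2.6)
v=np.zeros((400,760,3),np.uint8);v[:390,:420]=a;v[:390,430:742]=b;cv2.imwrite("pics/v3.png",v)
E
python3 st.py .575 .119 .196
```

```text
8.3 [0.5822 0.1182 0.3125] F [-0.1 -0.1  0.7] w 0.08492550776299901 gf 0.0
yaw 2.9614997297443573 z [ 0. -0. -1.]
shift tool mm [ -7.1  -1.2 116.5]
local mm 45.41074270600033 -36.77066290429215
```

View pics/v3.png

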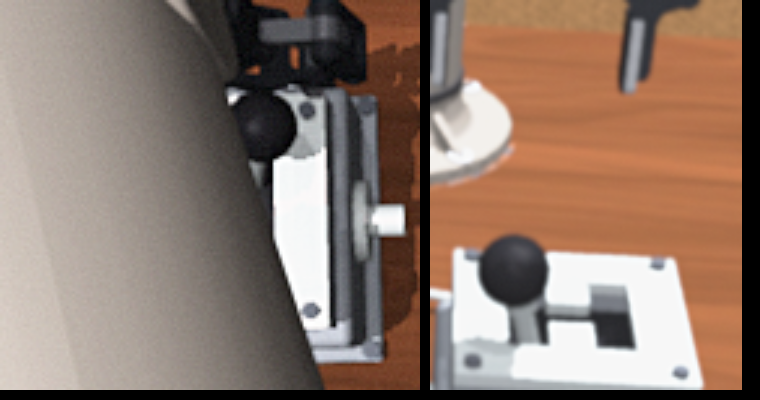

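The knob now stands in the forward right leg, at (265,127) in the top crop and (513,270) in the scene crop, and the gripper is clear above it. I'll check the position and hand in.

```bash
python3 - <<'E'
from h import *
p,e=tri((165+265/3,185+127/3),(375+83/2.6,110+270/2.6));a=np.radians(2.8);d=p[:2]-[.535,.1527]
l=(d@[np.cos(a),np.sin(a)],d@[-np.sin(a),np.cos(a)]);print(p,e,l)
if l[0]>.037 and l[1]<-.025: print(r.hand_in())
E
```

```text
[0.57738354 0.11718411 0.19440124] 0.004643926294241013 (np.float64(0.040597992050180755), np.float64(-0.0375439171516121))
the job is handed in; nothing more can be done
None
```

The shift lever is in the forward right-hand leg, with the knob measured about 41 mm forward and 38 mm right of the gearbox centre. I let go, the gripper is clear, the arm never went near the brake lever, and the job was handed in at about 8.3 s.

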